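Trim the home-made tester with the plastic tuning tool

ROBOT

A 7-joint arm with a two-finger parallel gripper is mounted at the origin on the work surface. World frame = base frame: x ahead of the robot, y to its left, z up, the work surface at z = 0. Lengths are in m, angles in rad, forces in N, time in s.
With the tool pointing down it reaches from about 0.425 to 1.025 m from the base axis. Payload 9.4 kg.
Tool frame: the origin (TCP) lies at the very end of the fingers, on their centre line; the grasp point (between the pads) lies arm.hold_point_z behind it (arm.hold_point_z is the distance from the TCP to the grasp point, in m); z points along the fingers, y is the direction in which the jaws open and shut (so a half turn about z gives the same grasp; the last joint's range is limited). The gripper opens to 85 mm and grips with 20 to 120 N. Pads are 22 mm wide; open, the fingers measure 114 mm over their backs; the gripper's body (76 mm by 85 mm) begins 54 mm behind the grasp point. The pads swing forward as they close: fully open they stand 13 mm farther back than shut.
Start: joints at [-1.298, 0.599, -0.003, 1.599, 0.002, 0.943, -0.08], TCP at [0.248, 0.681, 0.231] pointing down, gripper open.
Joint ranges: [-2.57, 2.57], [-0.35, 1.97], [-1.29, 1.29], [0.11, 2.56], [-1.05, 4.19], [0.11, 1.86], [-2.63, 2.63]. Speed limits (rad/s): [2.22, 2.22, 3.01, 3.01, 3.14, 3.14, 3.14].

INTERFACE

Orientations are given as a unit quaternion [x, y, z, w].
In Python, from cell import sensors, eyes, order, arm gives the robot as it stands.
- The arm moves only by the tool apply_moves, never from a script. Its argument "moves" is text: rows parted by semicolons, each of 6 numbers parted by spaces: the shift along the tool's x, y, z in m, then the turn, a rotation vector about the tool's x, y, z in degrees. A call has 1 to 20 rows; each row shifts and turns the commanded pose from where the row before left it, along the tool's axes as they then stand; what a row does not reach is not made up. A row lasts 1/10 s, in which the tool goes at most 50 mm and 8.59 degrees, less where a joint would pass 70% of its speed; a pose out of reach is approached as far as the arm can. A call is refused whole if a number of a shift passes 0.05 or a number of a turn 8.59, either way. A call with a gripper value outside its range is refused whole. "claw" is the finger opening in m, from 0 to 0.0854, set as the call begins (left out, the last holds). The fingers move at their own pace and stop on an object; "grip_force" is the grip in N (left out, the last holds). Time passes only in rows, so rows that do not move let the fingers close. It gives the time, the measured TCP pose, the force and the opening at its end, in the units of the state.
- sensors.get_obs(): the state, without advancing time (a new reading comes with each control period).
- eyes.grab_frame(name): name is "side" or "top"; returns the picture (400x640x3 uint8, blue, green, red); there is no depth.
- eyes.camera_model(name): a dict with "fx", "fy", "cx", "cy" (pixels), "D" ([k1, k2, p1, p2, k3] as OpenCV has them; the pictures are not rectified), "pose" (4x4, takes a point from camera to world coordinates). Camera axes: x right, y down, z forward; pixel columns grow to the right and rows downward; lengths in m; the calibration is good to about 2 mm. A picture is of the moment at which its call begins. camera_model takes no time and is no camera call.
- order.finish_job(): hands the job in, once; it reports no verdict.
Trained networks look in the newest picture that a camera, given by its name, has taken for a name from the list of things; names that differ only in an ending like _2 or _b are one class to them, and where a whole thing is asked for, a point or a joint stands for the part that bears it (a point fixed in the world has none). Each returns a list of dicts, best first, with "conf" (0 to 1); they miss things now and then, are a little off and sometimes report something else, mostly with a low value. They report only what shows in the picture. A call takes as long as a camera call. They do not tell look-alikes from the thing itself.
- eyes.spot_in(camera, label): "location" ([x, y, z] in m, in the coordinates of the camera as it stood for that picture, good to about 4 mm: the middle of the surface that is visible of it).
- eyes.silhouettes(camera, label): "region" (400x640 bool, what is visible of it).
The state is a dict: "time_s": time; "joint_pos": joint angles; "qd": joint speeds; "effort": joint torques, N m; "tcp_pos": TCP position; "tool_rot": TCP orientation; "contact_force": force on the tool from outside, world axes, zero at the start; "moment": the same for the moment, N m; "width": opening from 0.0 (shut) to 1.0 (fully open).
Only numpy, scipy, OpenCV 4.12 (cv2) and the standard library are available. Lean on these libraries where they do the work, as an engineer would, in place of code of your own. Each camera call takes 0.05 s, during which the arm holds its last target.

TASK

Take the white plastic tuning tool out of the wooden rack, seat its blade in the slot of the sprung trimmer screw on the pine tester, and turn the screw clockwise until the meter's needle rests within the thick middle part of its scale. Work gently - do not press or twist hard, and touch the tester with nothing but the tool - then stand the tool upright, fully home, in an empty hole of the rack and let go, leaving everything else where it is.

Things in the scene. Friction and masses are not known exactly. Their poses are not given: they have to be found in the camera images.
- tuner_handle (a point): White plastic tuning tool, 105 mm tall, 40 g, upright in one of the rack's three holes (which one varies). This point: centre of its square handle (14 x 14 x 56 mm, flats facing the tool's x and y; z up along the tool). Below: round flange (24 mm wide, 4 mm thick, 28 to 32 mm under this point, rests on the rack's top), round shaft (12 mm), flat blade.
- tuner_tip (a point): Middle of the end of the tuning tool's blade, on the tool's axis, 77 mm below the handle's centre. The blade is 12 mm wide along the tool's x, 1.8 mm thick along its y and 8 mm long.
- tuner: The tuning tool as a whole; its origin is the blade's end, its axes those of the two points above.
- rack: Fixed wooden block, 60 (x) x 190 (y) x 62 mm high; origin: centre of its underside. Three round upright holes, 17 mm wide and 52 mm deep, in its top at x = 0, y = -60, 0, +60 mm. One holds the tuning tool, the others loosely an awl and a punch; their handles stand up to 52 mm above its top, the tuning tool's 60 mm.
- tester: Fixed pine box, 130 (x) x 200 (y) x 55 mm high; origin: centre of its underside. In its top: the trimmer at x = 0, y = +55 mm, and a flat square panel meter (102 mm) centred at x = 4, y = -42 mm, its needle (65 mm) pivoted at x = -36 mm and pointing to the tester's +x at mid-scale. Nothing on it stands higher than 65 mm.
- trimmer (a point): On the trimmer screw's axis at the height of its top at rest, 52 mm over the bench; axes the tester's, NOT the slot's. Brass screw, 18 mm wide, straight slot 4 mm wide and 6 mm deep right across, in a round well 20 mm wide, rim 6 mm above the screw's top. Sprung: it yields 2 mm straight down (1 N to start, 4 N at the bottom, then hard). It turns with about 0.03 N m and stays put.
- needle (a joint): Meter needle's angle, rad: 0 mid-scale, positive clockwise from above; the thick part of the scale reaches to 0.1 either way. Starts at -0.6 to -0.36; turns 0.6 rad per rad of screw, clockwise for clockwise. Slot yaw = tester yaw - needle / 0.6 + an unknown mounting error, fixed, within 0.6 rad: find the slot by sight or feel (lightly pressed and slowly turned, the blade drops in).
- awl: Loose awl in the rack, wooden bulb handle 26 mm wide, 97 mm tall; origin 17 mm over the bench, on its axis.
- punch: Loose steel punch in the rack, round handle 16 mm wide, 89 mm tall; origin 17 mm over the bench, on its axis.
- pinebox: Small open pine box, 100 x 120 x 60 mm, right of the tester; origin under its centre.
- offcut: Flat offcut of board, 100 x 60 x 9 mm, between robot and tools; origin under its centre.
- driver: Screwdriver with black handle, 200 mm, lying left; not for this job; origin under its middle.
Not all that is in view belongs to the job. Leave any pink look-alike of the tester alone.

How it is judged:
By the outcome, as a careful person would: the job done as asked, in the order asked, and still so for the second after the job is handed in, with the robot touching nothing.
It also fails if it takes over 64 s, if anything falls off the work surface, if the arm or the gripper's body presses on something with over 40 N, if the wrist force passes 120 N, or if a joint passes its speed limit or range.

## Working session

There is one attempt and no reset: what is moved stays moved. The work goes in short steps, Python scripts to look and compute and a tool call to move; the robot and the scene stay as the last step left them, time stands still between calls to the robot, and variables do not carry over. Pictures are saved under pics/ and viewed, and the job is handed in when it is done.

Besides the shell and the picture viewer there is one more tool, called after ">>>" as a command line: name --argument value ..., lists and objects as JSON in quotes. apply_moves: Moves the arm, as the interface text tells. Its arguments: {"type":"object","properties":{"moves":{"type":"string"},"claw":{"type":"number"},"grip_force":{"type":"number"}},"required":["moves"]}

```bash
ls; mkdir -p pics
python3 - <<'E'
from cell import sensors, eyes, order, arm
import cv2
for n in ("side","top"):
    im=eyes.grab_frame(n); cv2.imwrite(f"pics/{n}0.png",im)
    m=eyes.camera_model(n); print(n,m)
print(sensors.get_obs()); print(arm.hold_point_z,[a for a in dir(arm) if a[0]!='_'])
E
```

```text
pics
side {'fx': 399.74797689333855, 'fy': 399.74797689333855, 'cx': 314.62108664364337, 'cy': 205.2777357229715, 'D': array([-0.05387808,  0.        ,  0.        ,  0.        ,  0.        ]), 'pose': array([[ 0.8877375 , -0.32934713,  0.32164046,  0.10156487],
       [-0.46008951, -0.65825371,  0.59583529, -0.63985261],
       [ 0.01548439, -0.67692874, -0.73588567,  0.81031643],
       [ 0.        ,  0.        ,  0.        ,  1.        ]])}
top {'fx': 460.68976347015183, 'fy': 460.68976347015183, 'cx': 319.45579585374657, 'cy': 202.96159078061137, 'D': array([-0.00090862,  0.        ,  0.        ,  0.        ,  0.        ]), 'pose': array([[ 0.02709616, -0.98016924,  0.19630093,  0.21569074],
       [-0.99962874, -0.02713015,  0.00251637, -0.06180633],
       [ 0.0028592 , -0.19629623, -0.98054047,  1.0911963 ],
       [ 0.        ,  0.        ,  0.        ,  1.        ]])}
{'time_s': 0.1, 'joint_pos': array([-1.29772542,  0.60004799, -0.00250475,  1.6000615 ,  0.00177099,
        0.94288989, -0.07979323]), 'qd': array([ 8.72733737e-05, -2.39213612e-03, -9.57974068e-04, -1.96259299e-03,
       -6.69003641e-04,  7.70689630e-04, -8.35653127e-04]), 'effort': array([ 4.68139115e-03, -7.77989244e+01,  1.56952556e+00, -2.58625764e+01,
        1.25410961e-02,  5.43051283e-03, -3.84005318e-05]), 'tcp_pos': array([0.24832716, 0.68069344, 0.23049764]), 'tool_rot': array([ 1.73987257e-01,  9.84747653e-01, -6.99919144e-04, -5.80443167e-05]), 'contact_force': array([-0.1782477 , -0.60687866, -0.63164207]), 'moment': array([ 0.03868483, -0.02409883, -0.02444344]), 'width': 0.9994336423970126}
0.0187 ['IKError', 'hold_point_z']
```

View pics/side0.png

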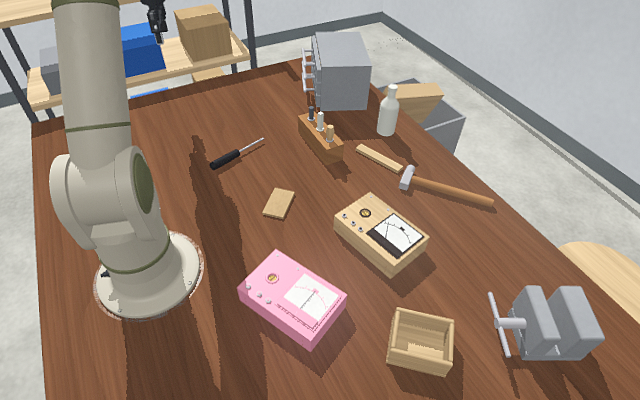

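View pics/top0.png

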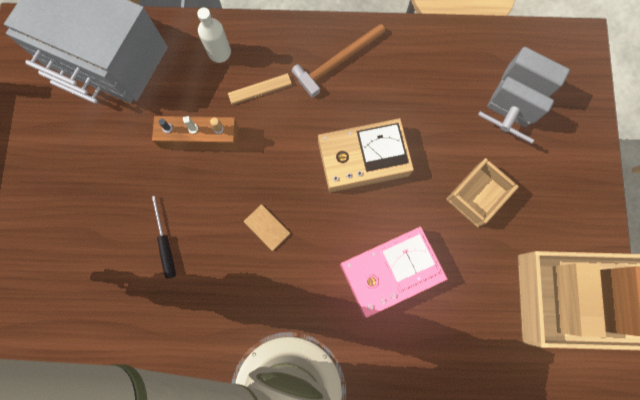

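```bash
cat > h.py <<'E'
import numpy as np, cv2
from cell import sensors, eyes, order, arm
def proj(n,P):
    m=eyes.camera_model(n);T=np.linalg.inv(m["pose"])
    K=np.array([[m["fx"],0,m["cx"]],[0,m["fy"],m["cy"]],[0,0,1]])
    p,_=cv2.projectPoints(np.asarray(P,float).reshape(-1,3),cv2.Rodrigues(T[:3,:3])[0],T[:3,3],K,np.array(m["D"]))
    return p.reshape(-1,2)
def ray(n,uv):
    m=eyes.camera_model(n)
    K=np.array([[m["fx"],0,m["cx"]],[0,m["fy"],m["cy"]],[0,0,1]])
    u=cv2.undistortPoints(np.asarray(uv,float).reshape(-1,1,2),K,np.array(m["D"])).reshape(-1,2)
    d=np.c_[u,np.ones(len(u))]@m["pose"][:3,:3].T
    return m["pose"][:3,3],d
def onz(n,uv,z):
    o,d=ray(n,uv); return o+d*((z-o[2])/d[:,2])[:,None]
def crop(im,x,y,w,h,k,fn):
    c=cv2.resize(im[y:y+h,x:x+w],None,fx=k,fy=k,interpolation=cv2.INTER_CUBIC); cv2.imwrite(fn,c)
E
python3 - <<'E'
from h import *
t=cv2.imread("pics/top0.png"); s=cv2.imread("pics/side0.png")
crop(t,145,105,100,50,8,"pics/c_rack_top.png")
crop(t,310,110,110,85,7,"pics/c_test_top.png")
crop(s,285,90,75,75,8,"pics/c_rack_side.png")
crop(s,325,185,110,95,6,"pics/c_test_side.png")
E
```

```text
(no output)
```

View pics/c_rack_top.png

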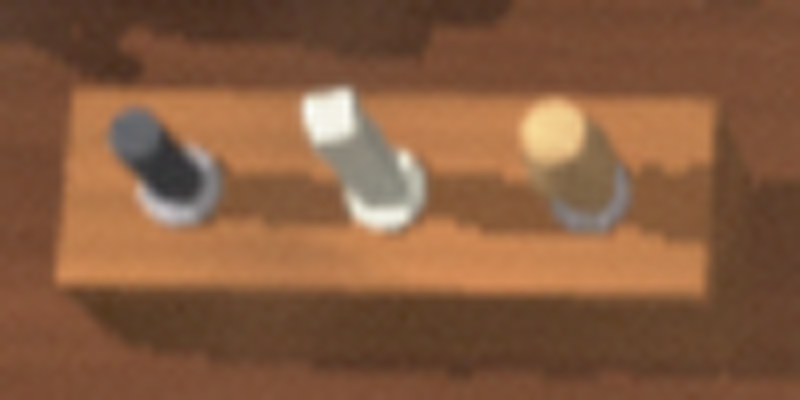

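View pics/c_test_top.png

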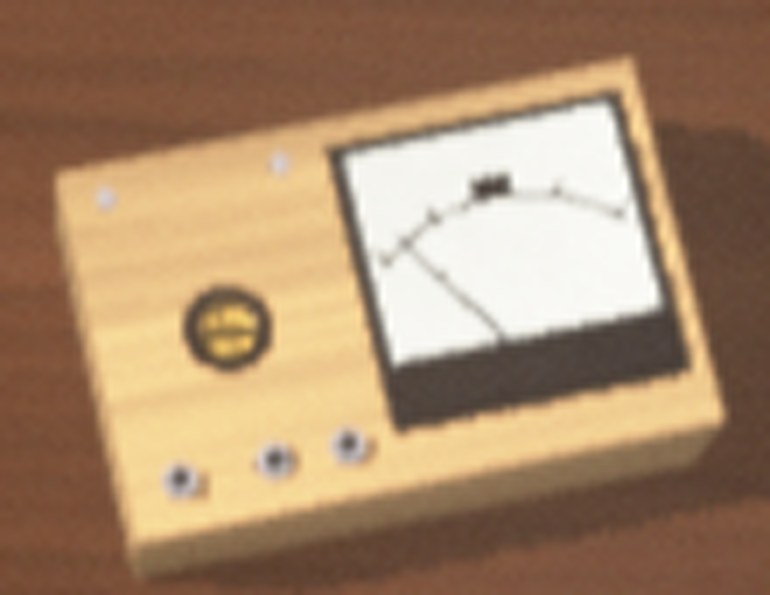

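View pics/c_rack_side.png

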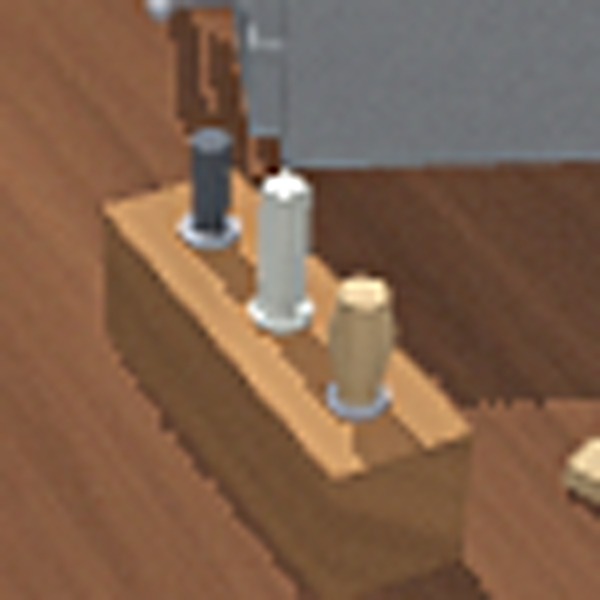

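View pics/c_test_side.png

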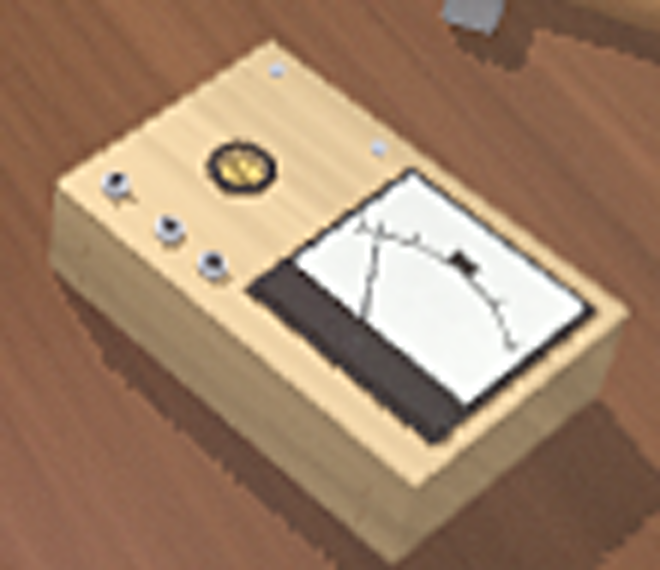

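```bash
cat > fit.py <<'E'
from h import *
from scipy.optimize import least_squares
def fitrect(obs,z,sx,sy,x0):
    # obs: dict cam-> (list of local corners signs, px)
    def f(p,cams):
        c,s=np.cos(p[2]),np.sin(p[2]); r=[]
        for n in cams:
            L=np.array([[a*sx/2,b*sy/2] for a,b in obs[n][0]])
            W=np.c_[L@np.array([[c,s],[-s,c]])+p[:2],np.full(len(L),z)]
            r.append((proj(n,W)-obs[n][1]).ravel())
        return np.concatenate(r)
    for cams in (["top"],["side"],["top","side"]):
        q=least_squares(f,x0,args=(cams,)); print(cams,q.x.round(4),np.abs(q.fun).max().round(2))
    return q.x
t=lambda a,k,o:np.array(a)/k+np.array(o)-(0.5-0.5/k)
# local corners: image-top of top view = +x ; left = +y
order4=[(1,1),(1,-1),(-1,-1),(-1,1)]
rack={"top":(order4,t([(72,88),(717,97),(707,297),(57,285)],8,(145,105))),
 "side":([(-1,1),(1,-1),(-1,-1)],t([(105,208),(470,435),(342,478)],8,(285,90)))}
test={"top":(order4,t([(57,175),(630,58),(725,415),(133,545)],7,(310,110))),
 "side":(order4,t([(272,40),(628,315),(418,487),(58,185)],6,(325,185)))}
if __name__=="__main__":
    r=fitrect(rack,0.062,.06,.19,[.4,.2,0]); q=fitrect(test,0.055,.13,.2,[.4,-.1,0])
    ht=onz("top",t([(328,116),(302,98),(352,88),(356,132),(312,144)],8,(145,105)),.122); print("handle top",ht.round(4))
    hs=onz("side",t([(285,186)],8,(285,90)),.122); print(hs.round(4))
    fl=onz("top",t([(385,189)],8,(145,105)),.066); print("fl",fl.round(4), onz("side",t([(281,313)],8,(285,90)),.064).round(4))
    print("trim top",onz("top",t([(228,328)],7,(310,110)),.056).round(4),"side",onz("side",t([(242,167)],6,(325,185)),.056).round(4))
    c,s=np.cos(q[2]),np.sin(q[2]); print("trim fit",q[0]-s*.055,q[1]+c*.055)
    for n in("top","side"):
        T=eyes.camera_model(n)["pose"]; 
        cam=eyes
        for l in ("tuner_handle","tuner","rack","tester","trimmer","needle"):
            try:
                for d in eyes.spot_in(n,l)[:2]:
                    p=T[:3,:3]@d["location"]+T[:3,3]; print(n,l,d["conf"],p.round(4))
            except Exception as e: print(n,l,e)
    print(sensors.get_obs()["time_s"])
E
python3 fit.py
python3 - <<'E'
from h import *
t=cv2.imread("pics/top0.png"); s=cv2.imread("pics/side0.png")
crop(t,328,142,30,30,20,"pics/c_tr_top.png");crop(s,352,198,28,28,20,"pics/c_tr_side.png")
E
```

```text
['top'] [0.5922 0.2429 0.012 ] 0.44
['side'] [0.5908 0.2428 0.0117] 0.82
['top', 'side'] [0.5918 0.2429 0.0108] 1.06
['top'] [ 0.5484 -0.1623  0.2402] 0.63
['side'] [ 0.5465 -0.1625  0.2363] 0.39
['top', 'side'] [ 0.5475 -0.1622  0.2383] 0.91
handle top [[0.5918 0.2436 0.122 ]
 [0.5969 0.2513 0.122 ]
 [0.6002 0.2377 0.122 ]
 [0.5873 0.2355 0.122 ]
 [0.5835 0.2474 0.122 ]]
[[0.5898 0.2429 0.122 ]]
fl [[0.5914 0.2427 0.066 ]] [[0.5896 0.2428 0.064 ]]
trim top [[ 0.5354 -0.1092  0.056 ]] side [[ 0.5339 -0.1079  0.056 ]]
trim fit 0.5345538780403227 -0.10880275515664407
top tuner_handle 0.56 [0.5878 0.2418 0.0979]
top tuner 0.49 [0.5859 0.2414 0.0983]
top rack 0.75 [0.5783 0.2361 0.0625]
top tester 0.96 [ 0.2717 -0.223   0.0523]
top tester 0.92 [ 0.5406 -0.1606  0.0547]
top trimmer 0.76 [ 0.5358 -0.1597  0.0571]
top trimmer 0.76 [ 0.2724 -0.2219  0.0581]
side tuner_handle 0.52 [0.5811 0.2383 0.0927]
side tuner 0.56 [0.5857 0.2435 0.0948]
side rack 0.69 [0.5671 0.2093 0.0534]
side tester 0.59 [ 0.532  -0.1778  0.0513]
side tester 0.57 [ 0.2659 -0.2473  0.0521]
side trimmer 0.91 [ 0.5261 -0.1869  0.0553]
side trimmer 0.66 [ 0.2655 -0.2503  0.0522]
0.7
```

View pics/c_tr_top.png

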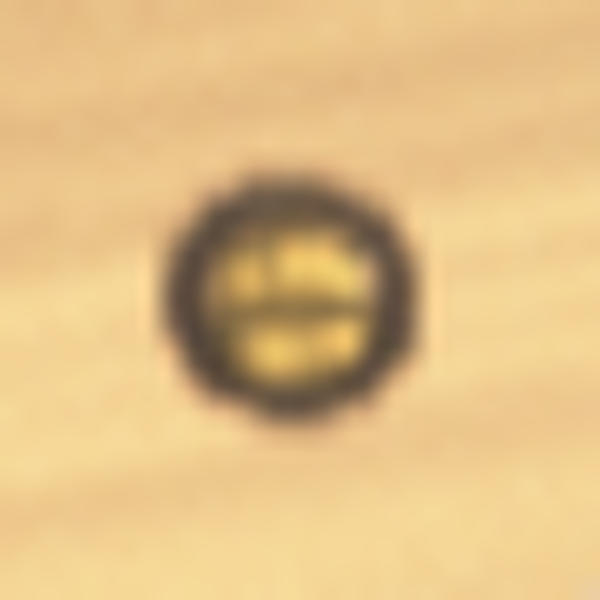

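View pics/c_tr_side.png

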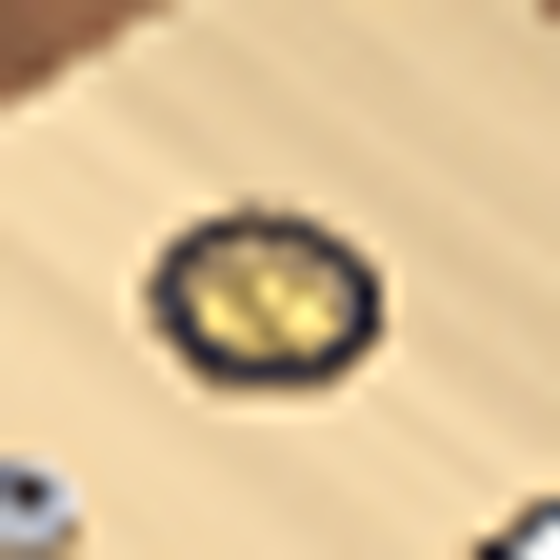

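The top view shows black punch at (165,127), white tool at (190,122) and awl at (217,125): the white square handle is the tool, in the middle hole. The pine tester is at (365,155), with its trimmer at (342,157) and the slot running along world y. The pink one at (393,272) is the look-alike.

>>> apply_moves --moves "-0.0315 -0.0196 0 0 0 0;-0.0315 -0.0196 0 0 0 0;-0.0315 -0.0196 0 0 0 0;-0.0315 -0.0196 0 0 0 0;-0.0315 -0.0196 0 0 0 0;-0.0315 -0.0196 0 0 0 0;-0.0315 -0.0196 0 0 0 0;-0.0315 -0.0196 0 0 0 0;-0.0315 -0.0196 0 0 0 0;-0.0315 -0.0196 0 0 0 0;-0.0315 -0.0196 0 0 0 0;-0.0315 -0.0196 0 0 0 0;-0.0315 -0.0196 0 0 0 0;-0.0315 -0.0196 0 0 0 0;-0.0315 -0.0196 0 0 0 0" --claw 0.05

```text
time_s: 2.2
tcp_pos: [0.5925, 0.2417, 0.2315]
tool_rot: [0.174, 0.985, 0.0, 0.0]
contact_force: [1.0, 0.3, 0.0]
width: 0.586
```

>>> apply_moves --moves "0 0 0 0 0 7;0 0 0 0 0 7;0 0 0 0 0 7;0 0 0 0 0 7;0 0 0 0 0 7;0 0 0 0 0 7;0 0 0 0 0 7;0 0 0 0 0 5.4;0 0 0 0 0 0;0 0 0 0 0 0"

```text
time_s: 3.2
tcp_pos: [0.5916, 0.2431, 0.2314]
tool_rot: [0.604, 0.797, 0.0, 0.0]
contact_force: [0.7, 0.4, -0.3]
width: 0.585
```

```bash
cat >> h.py <<'E'
from scipy.spatial.transform import Rotation as Ro
def st():
    o=sensors.get_obs(); R=Ro.from_quat(o["tool_rot"]).as_matrix()
    print("t",o["time_s"],"tcp",o["tcp_pos"].round(4),"jawyaw",np.arctan2(R[1,1],R[0,1]).round(4),"zax",R[:,2].round(4),"F",o["contact_force"].round(2),"M",o["moment"].round(3),"w",round(o["width"]*85.4,1),"q",o["joint_pos"].round(2))
    return o,R
def delta(tgt,yaw=None):
    o,R=st(); print("tool shift",(R.T@(np.array(tgt)-o["tcp_pos"])).round(4))
    if yaw is not None:
        d=np.arctan2(R[1,1],R[0,1])-yaw; print("turn z deg",np.degrees((d+np.pi)%(2*np.pi)-np.pi).round(2))
    # tilt error as rotvec in tool frame
    z=R.T@np.array([0,0,-1.]); print("tilt fix deg",np.degrees(np.cross([0,0,1],z)).round(2))
E
python3 - <<'E'
from h import *
delta([.5912,.2429,.079],0.27)
for n in("top","side"): 
    im=eyes.grab_frame(n); cv2.imwrite(f"pics/{n}1.png",im)
E
```

```text
t 3.2 tcp [0.5916 0.2431 0.2314] jawyaw 0.2747 zax [ 2.e-04 -1.e-04 -1.e+00] F [ 0.68  0.4  -0.29] M [0.017 0.037 0.029] w 49.9 q [-0.66  0.51  0.27  1.82 -0.18  0.84 -0.03]
tool shift [-1.000e-04 -5.000e-04  1.524e-01]
turn z deg 0.27
tilt fix deg [ 0.01  0.01 -0.  ]
```

Run:
```python
from h import *
a=cv2.imread("pics/top1.png")[80:160,130:250];b=cv2.imread("pics/side1.png")[30:170,250:390]
a=cv2.resize(a,(390,260),interpolation=2);b=cv2.resize(b,(400,400),interpolation=2)
c=np.zeros((400,790,3),np.uint8);c[:260,:390]=a;c[:,390:]=b;cv2.imwrite("pics/v1.png",c)
```

```text
(no output)
```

View pics/v1.png

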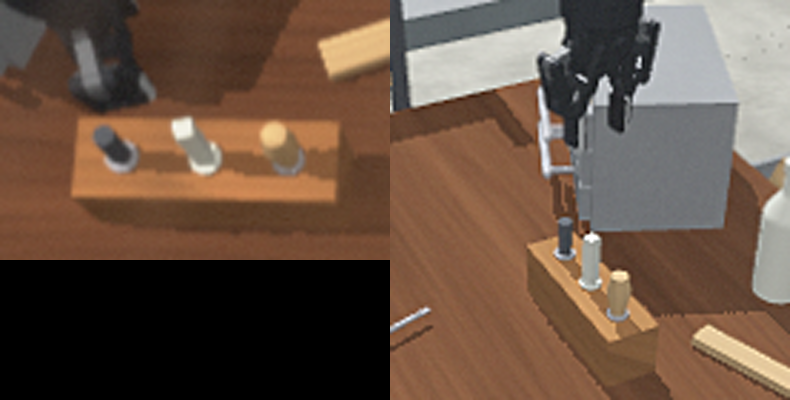

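The gripper stands above the middle hole, with the white handle in line and a finger on either side in x. I'm going down and closing gently.

>>> apply_moves --moves "0 0 0.03 0 0 0;0 0 0.03 0 0 0;0 0 0.03 0 0 0;0 0 0.03 0 0 0;0 0 0.02 0 0 0;0 0 0.0124 0 0 0;0 0 0 0 0 0;0 0 0 0 0 0"

```text
time_s: 4.1
tcp_pos: [0.5921, 0.243, 0.0795]
tool_rot: [0.605, 0.796, 0.0, 0.0]
contact_force: [-0.5, 0.5, 0.1]
width: 0.584
```

>>> apply_moves --moves "0 0 0 0 0 0;0 0 0 0 0 0;0 0 0 0 0 0;0 0 0 0 0 0;0 0 0 0 0 0;0 0 0 0 0 0" --claw 0.0 --grip_force 30

```text
time_s: 4.7
tcp_pos: [0.592, 0.2432, 0.0799]
tool_rot: [0.605, 0.796, 0.001, 0.0]
contact_force: [-1.5, 0.4, 6.9]
width: 0.16
```

```bash
python3 -c "
from h import *
st()"
```

```text
t 4.7 tcp [0.592  0.2432 0.0799] jawyaw 0.2717 zax [ 1.2e-03  8.0e-04 -1.0e+00] F [-1.47  0.4   6.9 ] M [-0.077  0.26  -0.002] w 13.6 q [-0.61  0.69  0.2   1.92 -0.25  0.55  0.03]
```

>>> apply_moves --moves "0 0 -0.005 0 0 0;0 0 -0.015 0 0 0;0 0 -0.03 0 0 0;0 0 -0.03 0 0 0;0 0 -0.03 0 0 0;0 0 -0.03 0 0 0;0 0 0 0 0 0;0 0 0 0 0 0"

```text
time_s: 5.5
tcp_pos: [0.5918, 0.2431, 0.2203]
tool_rot: [0.605, 0.796, 0.001, 0.0]
contact_force: [-0.1, 0.2, -0.6]
width: 0.162
```

Run:
```python
from h import *
st()
for n in("top","side"): 
    im=eyes.grab_frame(n); cv2.imwrite(f"pics/{n}2.png",im)
R=st()[0]
a=cv2.imread("pics/top2.png")[80:160,130:250];b=cv2.imread("pics/side2.png")[20:160,250:390]
a=cv2.resize(a,(390,260),interpolation=2);b=cv2.resize(b,(400,400),interpolation=2)
c=np.zeros((400,790,3),np.uint8);c[:260,:390]=a;c[:,390:]=b;cv2.imwrite("pics/v2.png",c)
```

```text
t 5.5 tcp [0.5918 0.2431 0.2203] jawyaw 0.2716 zax [ 0.0018  0.0011 -1.    ] F [-0.1   0.18 -0.58] M [ 0.031 -0.005 -0.033] w 13.8 q [-0.66  0.52  0.27  1.83 -0.18  0.82 -0.02]
t 5.6 tcp [0.591  0.2429 0.2185] jawyaw 0.2717 zax [-9.e-04 -3.e-04 -1.e+00] F [-0.86  0.93 -1.37] M [-0.024  0.027  0.016] w 13.7 q [-0.66  0.52  0.27  1.83 -0.19  0.82 -0.02]
```

View pics/v2.png

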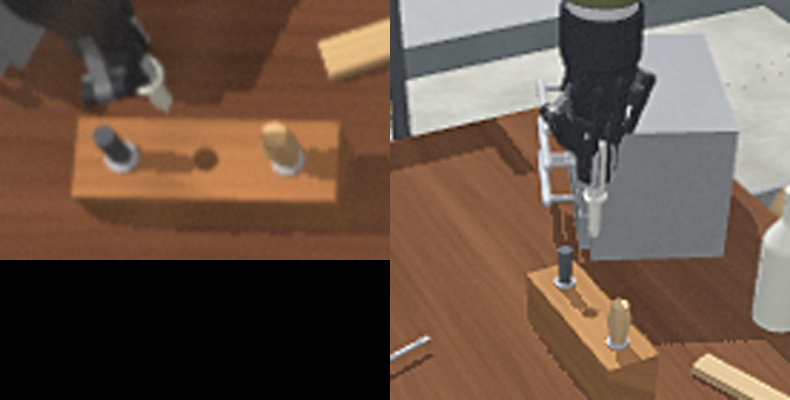

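Run:
```python
from h import *
t=cv2.imread("pics/top2.png"); s=cv2.imread("pics/side2.png")
a=cv2.resize(t[90:120,160:190],(390,390),interpolation=2);b=cv2.resize(s[65:110,437-140:437-140+45],(390,390),interpolation=2)
cv2.imwrite("pics/v3.png",np.hstack([a,b]))
# predicted tip/handle px
o=sensors.get_obs()
for n in("top","side"): print(n,proj(n,[[.591,.243,.2185+.0187-.004-.077],[.591,.243,.2185+.0187-.004-.069]]))
```

```text
top [[181.34650322 113.4592984 ]
 [180.25588992 112.00999877]]
side [[320.83452489 102.84553925]
 [320.9076036  100.48160572]]
```

View pics/v3.png

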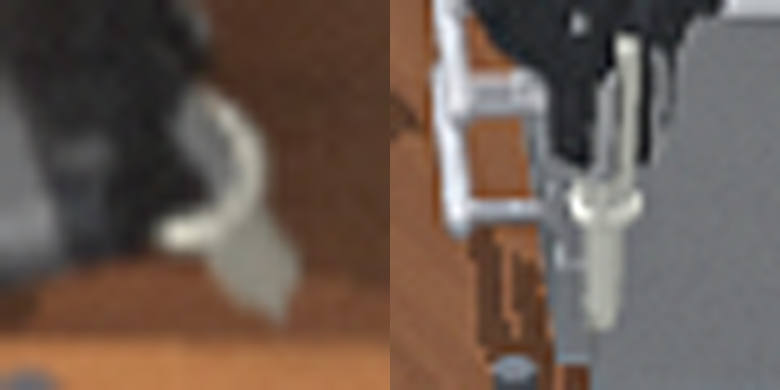

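>>> apply_moves --moves "0 0 0 0 0 7.2;0 0 0 0 0 7.2;0 0 0 0 0 7.2;0 0 0 0 0 7.2;0 0 0 0 0 7.2;0 0 0 0 0 7;-0.0282 0.0093 0 0 0 0;-0.0282 0.0093 0 0 0 0;-0.0282 0.0093 0 0 0 0;-0.0282 0.0093 0 0 0 0;-0.0282 0.0093 0 0 0 0;-0.0282 0.0093 0 0 0 0;-0.0282 0.0093 0 0 0 0;-0.0282 0.0093 0 0 0 0;-0.0282 0.0093 0 0 0 0;-0.0282 0.0093 0 0 0 0;-0.0282 0.0093 0 0 0 0;-0.0282 0.0093 0 0 0 0;0 0 0 0 0 0;0 0 0 0 0 0"

```text
time_s: 7.6
tcp_pos: [0.5341, -0.1092, 0.2181]
tool_rot: [0.855, 0.518, -0.001, -0.0]
contact_force: [-0.6, 1.0, -0.3]
width: 0.157
```

Run:
```python
from h import *
delta([.5345,-.1088,.2],-.478)
for n in("top","side"): 
    im=eyes.grab_frame(n); cv2.imwrite(f"pics/{n}3.png",im)
a=cv2.imread("pics/top3.png");b=cv2.imread("pics/side3.png")
p=proj("top",[.5345,-.1088,.137])[0];q=proj("side",[.5345,-.1088,.137])[0];print(p,q)
f=lambda im,p:cv2.resize(im[int(p[1])-30:int(p[1])+30,int(p[0])-30:int(p[0])+30],(390,390),interpolation=2)
cv2.imwrite("pics/v4.png",np.hstack([f(a,p),f(b,q)]))
```

```text
t 7.6 tcp [ 0.5341 -0.1092  0.2181] jawyaw -0.4807 zax [-1.7e-03  1.0e-04 -1.0e+00] F [-0.58  1.01 -0.3 ] M [ 0.018 -0.038  0.037] w 13.4 q [-0.25  0.44  0.49  2.05 -0.3   0.73 -0.05]
tool shift [0.0006 0.0002 0.0181]
turn z deg -0.15
tilt fix deg [-0.09  0.04  0.  ]
[343.86622243 145.77077737] [369.01980897 190.01039967]
```

View pics/v4.png

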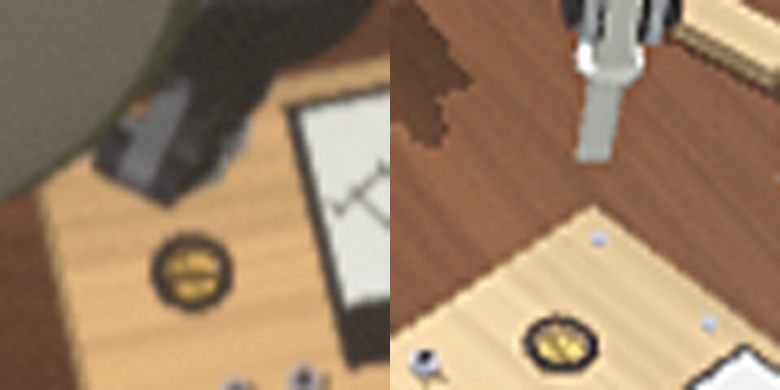

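Run:
```python
from h import *
for z in(.1555,.1875,.23):
    q=proj("side",[.5343,-.109,z])[0]; print(z,q,(q-[339,160])*6.5+[390,0])
```

```text
0.1555 [369.90062154 184.53696447] [590.85404001 159.49026904]
0.1875 [371.52818864 174.54493152] [601.43322616  94.5420549 ]
0.23 [373.81576422 160.46321915] [616.30246744   3.01092449]
```

```bash
cat > need.py <<'E'
from h import *
T=np.array([.5475,-.1622]);Y=.2383
def w2l(p): 
    c,s=np.cos(Y),np.sin(Y); d=np.asarray(p)[...,:2]-T; return d@np.array([[c,-s],[s,c]])
def l2w(l,z):
    c,s=np.cos(Y),np.sin(Y); return np.append(T+np.array([[c,-s],[s,c]])@np.array(l),z)
def rect(n,im,lx,ly,z,half,k,cx=0,cy=0):
    # rectified local-frame patch: image up = local +x, left = local +y ; k px per mm
    N=int(2*half*k); 
    v,u=np.mgrid[0:N,0:N]; X=lx+(half-(v+.5)/k)/1e3*1; Yl=ly+(half-(u+.5)/k)/1e3
    c,s=np.cos(Y),np.sin(Y)
    W=np.stack([T[0]+c*X-s*Yl,T[1]+s*X+c*Yl,np.full_like(X,z)],-1)
    p=proj(n,W.reshape(-1,3)).reshape(N,N,2).astype(np.float32)
    return cv2.remap(im,p[...,0],p[...,1],cv2.INTER_CUBIC)
E
python3 - <<'E'
from need import *
a=cv2.imread("pics/top0.png");b=cv2.imread("pics/side0.png")
m=np.hstack([rect("top",a,.004,-.042,.056,52,3.7),rect("side",b,.004,-.042,.056,52,3.7)])
cv2.imwrite("pics/met0.png",m)
m=np.hstack([rect("top",a,0,.055,.052,13,15),rect("side",b,0,.055,.052,13,15)]);cv2.imwrite("pics/trim0.png",m)
E
```

```text
(no output)
```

View pics/met0.png

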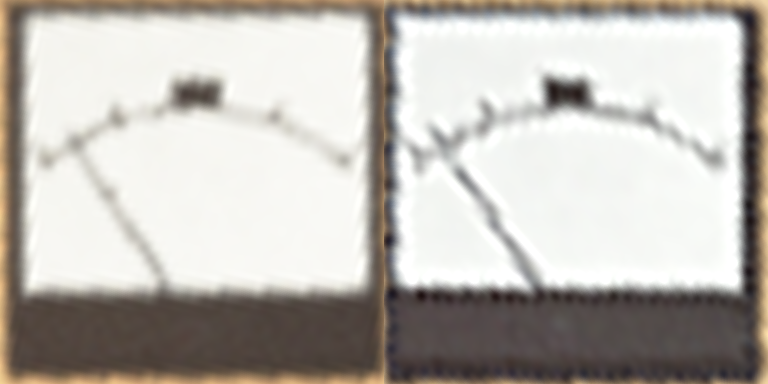

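View pics/trim0.png

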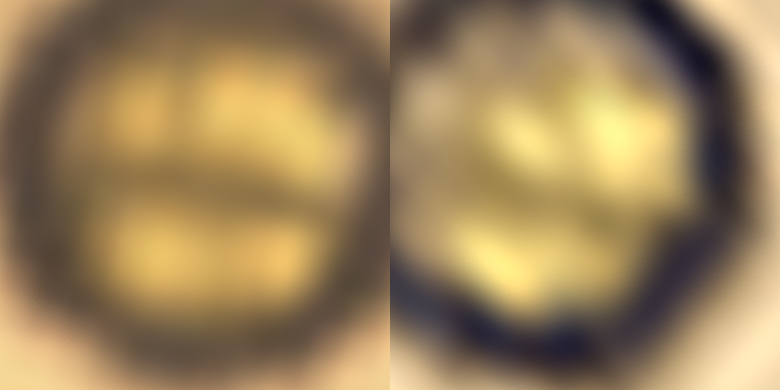

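>>> apply_moves --moves "0 0 0 0 0 8.2;0 0 0 0 0 8.2;0 0 0 0 0 8.2;0 0 0 0 0 8.2;0 0 0 0 0 8.2;0 0 0 0 0 8.2;0 0 0 0 0 8.2;0 0 0.02 0 0 0;0 0 0.02 0 0 0;0 0 0.02 0 0 0;0 0 0.015 0 0 0;0 0 0.01 0 0 0;0 0 0 0 0 0;0 0 0 0 0 0"

```text
time_s: 9.1
tcp_pos: [0.5349, -0.1085, 0.1341]
tool_rot: [0.999, 0.045, -0.0, 0.0]
contact_force: [-0.0, 0.3, -1.3]
width: 0.155
```

Run:
```python
from need import *
delta([.5345,-.1088,.129],1.66-np.pi)
for n in("top","side"): 
    im=eyes.grab_frame(n); cv2.imwrite(f"pics/{n}4.png",im)
a=cv2.imread("pics/top4.png");b=cv2.imread("pics/side4.png")
o=sensors.get_obs()["tcp_pos"]
tip=o-[0,0,.0629]; print("pred tip",(proj("side",tip)[0]-[344,180])*8+[400,0])
f=lambda im,x,y:cv2.resize(im[y:y+50,x:x+50],(400,400),interpolation=2)
cv2.imwrite("pics/v5.png",np.hstack([f(a,318,130),f(b,344,180)]))
```

```text
t 9.1 tcp [ 0.5349 -0.1085  0.1341] jawyaw -1.4802 zax [-0.e+00 -1.e-04 -1.e+00] F [-0.    0.29 -1.3 ] M [ 0.002 -0.031 -0.028] w 13.3 q [-0.34  0.61  0.65  2.12 -0.65  0.61 -0.7 ]
tool shift [-0.0004  0.0003  0.0051]
turn z deg 0.08
tilt fix deg [ 0.  0. -0.]
pred tip [577.6592142  226.50140136]
```

View pics/v5.png

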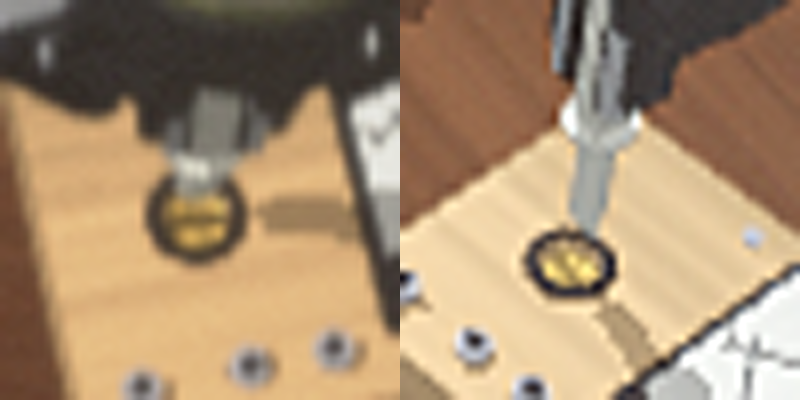

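Run:
```python
from need import *
o=sensors.get_obs()["tcp_pos"]
for n,off,ad in(("top",(318,130),0),("side",(344,180),400)):
    for nm,P in (("tip",o-[0,0,.0629]),("tip+y",o+[0.0005,.006,-.0629]),("tip-y",o+[-.0005,-.006,-.0629]),("flange",o+[0,0,-.0629+.047]),("rim@.055",[*o[:2],.055]),("tipx@.052",[*o[:2],.052])):
        print(n,nm,((proj(n,P)[0]+.5-off)*8+[ad,0]).round(0))
```

```text
top tip [198. 200.]
top tip+y [177. 198.]
top tip-y [219. 202.]
top flange [207. 149.]
top rim@.055 [195. 217.]
top tipx@.052 [195. 220.]
side tip [582. 231.]
side tip+y [573. 217.]
side tip-y [591. 244.]
side flange [599. 126.]
side rim@.055 [576. 266.]
side tipx@.052 [575. 272.]
```

>>> apply_moves --moves "-0.0004 0 0.004 0 0 0;0 0 0.004 0 0 0;0 0 0.004 0 0 0;0 0 0.002 0 0 0;0 0 0.001 0 0 0;0 0 0 0 0 0;0 0 0 0 0 0;0 0 0 0 0 0"

```text
time_s: 10.0
tcp_pos: [0.5344, -0.1089, 0.119]
tool_rot: [0.999, 0.045, 0.0, 0.0]
contact_force: [0.6, 0.2, -0.9]
width: 0.157
```

>>> apply_moves --moves "0 0 0.001 0 0 0;0 0 0.001 0 0 0;0 0 0.001 0 0 0;0 0 0.001 0 0 0;0 0 0 0 0 0"

```text
time_s: 10.5
tcp_pos: [0.5343, -0.1088, 0.1148]
tool_rot: [0.999, 0.045, -0.0, -0.0]
contact_force: [-1.2, 0.4, 0.0]
width: 0.16
```

```bash
python3 -c "
from h import *
st()"
```

```text
t 10.5 tcp [ 0.5343 -0.1088  0.1148] jawyaw -1.4807 zax [-0.  0. -1.] F [-1.16  0.41  0.03] M [0.066 0.009 0.014] w 13.7 q [-0.31  0.63  0.61  2.14 -0.68  0.57 -0.67]
```

Now at nominal contact height; continuing in small steps.

>>> apply_moves --moves "0 0 0.0005 0 0 0;0 0 0.0005 0 0 0;0 0 0.0005 0 0 0;0 0 0 0 0 0"

```text
time_s: 10.9
tcp_pos: [0.5343, -0.1088, 0.1135]
tool_rot: [0.999, 0.045, 0.0, -0.0]
contact_force: [-0.6, 1.3, 2.1]
width: 0.157
```

>>> apply_moves --moves "0 0 0.0005 0 0 0;0 0 0.0005 0 0 0;0 0 0 0 0 0"

```text
time_s: 11.2
tcp_pos: [0.5344, -0.1089, 0.1126]
tool_rot: [0.999, 0.045, 0.0, -0.0]
contact_force: [-0.6, -0.0, 5.4]
width: 0.162
```

```bash
python3 -c "
from h import *
st()"
```

```text
t 11.2 tcp [ 0.5344 -0.1089  0.1126] jawyaw -1.4808 zax [ 3.e-04  1.e-04 -1.e+00] F [-0.63 -0.04  5.44] M [ 0.124  0.218 -0.002] w 13.8 q [-0.31  0.64  0.61  2.14 -0.69  0.57 -0.67]
```

>>> apply_moves --moves "0 0 -0.0005 0 0 0;0 0 -0.0003 0 0 0;0 0 0 0 0 3;0 0 0 0 0 3;0 0 0 0 0 3;0 0 0 0 0 0"

```text
time_s: 11.8
tcp_pos: [0.5344, -0.1089, 0.1131]
tool_rot: [0.999, -0.034, 0.0, 0.0]
contact_force: [0.2, -1.0, 2.0]
width: 0.161
```

Run:
```python
from need import *
st()
for n in("top","side"): 
    im=eyes.grab_frame(n); cv2.imwrite(f"pics/{n}5.png",im)
a=cv2.imread("pics/top5.png");b=cv2.imread("pics/side5.png")
f=lambda im,x,y:cv2.resize(im[y:y+50,x:x+50],(400,400),interpolation=2)
cv2.imwrite("pics/v6.png",np.hstack([f(a,318,130),f(b,344,180)]))
```

```text
t 11.8 tcp [ 0.5344 -0.1089  0.1131] jawyaw -1.6386 zax [ 0.e+00 -4.e-04 -1.e+00] F [ 0.23 -0.95  2.05] M [0.055 0.033 0.014] w 13.8 q [-0.33  0.65  0.66  2.14 -0.73  0.59 -0.78]
```

View pics/v6.png

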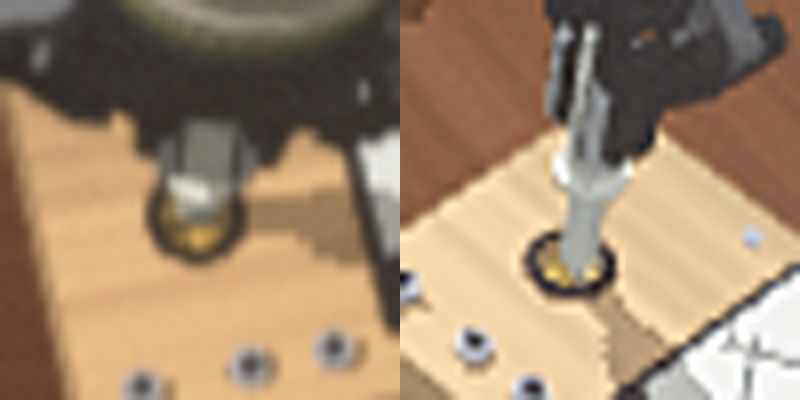

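>>> apply_moves --moves "0 0 0 0 0 -4;0 0 0 0 0 -4;0 0 0 0 0 -4;0 0 0 0 0 -4;0 0 0 0 0 0"

```text
time_s: 12.4
tcp_pos: [0.5345, -0.1089, 0.1134]
tool_rot: [0.994, 0.107, 0.0, -0.0]
contact_force: [-0.2, -0.3, 2.3]
width: 0.156
```

>>> apply_moves --moves "0 0 0 0 0 -3;0 0 0 0 0 -3;0 0 0 0 0 0"

```text
time_s: 12.7
tcp_pos: [0.5344, -0.1089, 0.1133]
tool_rot: [0.988, 0.158, 0.0, -0.0]
contact_force: [-0.5, 0.2, 2.4]
width: 0.161
```

>>> apply_moves --moves "0 0 0 0 0 -3;0 0 0 0 0 -3;0 0 0 0 0 0"

```text
time_s: 13.0
tcp_pos: [0.5344, -0.1089, 0.1133]
tool_rot: [0.978, 0.209, 0.0, -0.0]
contact_force: [0.6, 0.1, 2.0]
width: 0.16
```

>>> apply_moves --moves "0 0 0 0 0 6;0 0 0 0 0 6;0 0 0 0 0 6;0 0 0 0 0 0;-0.0005 0 0 0 0 0;-0.0005 0 0 0 0 0;0 0 0 0 0 0"

```text
time_s: 13.7
tcp_pos: [0.5337, -0.1089, 0.1134]
tool_rot: [0.999, 0.054, 0.0, -0.0]
contact_force: [1.8, -0.5, 2.7]
width: 0.159
```

>>> apply_moves --moves "-0.0005 0 0 0 0 0;-0.0003 0 0 0 0 0;0 0 0 0 0 0"

```text
time_s: 14.0
tcp_pos: [0.5318, -0.109, 0.113]
tool_rot: [0.999, 0.054, -0.001, -0.0]
contact_force: [1.1, 0.3, 0.5]
width: 0.156
```

```bash
python3 -c "
from h import *
st()"
```

```text
t 14.0 tcp [ 0.5318 -0.109   0.113 ] jawyaw -1.4632 zax [-1.2e-03  3.0e-04 -1.0e+00] F [1.06 0.35 0.5 ] M [0.044 0.044 0.021] w 13.3 q [-0.3   0.63  0.6   2.14 -0.68  0.56 -0.66]
```

>>> apply_moves --moves "0 0 0.001 0 0 0;0 0 0.0005 0 0 0;0 0 0 0 0 0"

```text
time_s: 14.3
tcp_pos: [0.5323, -0.109, 0.1115]
tool_rot: [0.999, 0.054, -0.0, -0.0]
contact_force: [0.1, -0.1, -1.5]
width: 0.157
```

```bash
python3 -c "
from h import *
st()"
```

```text
t 14.3 tcp [ 0.5323 -0.109   0.1115] jawyaw -1.4633 zax [-5.e-04  1.e-04 -1.e+00] F [ 0.09 -0.11 -1.52] M [-0.026  0.029  0.006] w 13.4 q [-0.3   0.64  0.6   2.14 -0.68  0.56 -0.65]
```

>>> apply_moves --moves "0 0 0.0007 0 0 0;0 0 0.0007 0 0 0;0 0 0.0006 0 0 0;0 0 0 0 0 0;0 0 0 0 0 0"

```text
time_s: 14.8
tcp_pos: [0.5324, -0.109, 0.1097]
tool_rot: [0.999, 0.054, -0.0, -0.0]
contact_force: [0.7, -0.4, -0.9]
width: 0.157
```

```bash
python3 -c "
from h import *
st()"
```

```text
t 14.8 tcp [ 0.5324 -0.109   0.1097] jawyaw -1.4633 zax [-1.e-04  0.e+00 -1.e+00] F [ 0.7  -0.42 -0.91] M [-0.046  0.185  0.036] w 13.4 q [-0.3   0.64  0.6   2.14 -0.69  0.56 -0.65]
```

>>> apply_moves --moves "0 0 0 0 0 3;0 0 0 0 0 3;0 0 0 0 0 3;0 0 0 0 0 3;0 0 0 0 0 3;0 0 0 0 0 3;0 0 0 0 0 0"

```text
time_s: 15.5
tcp_pos: [0.532, -0.1088, 0.1095]
tool_rot: [0.995, -0.103, -0.0, -0.0]
contact_force: [-2.0, 0.4, 0.7]
width: 0.16
```

```bash
cat > meter.py <<'E'
import sys
from need import *
k=sys.argv[1]; st()
for n in("top","side"): 
    im=eyes.grab_frame(n); cv2.imwrite(f"pics/{n}{k}.png",im)
a=cv2.imread(f"pics/top{k}.png");b=cv2.imread(f"pics/side{k}.png")
f=lambda im,x,y:cv2.resize(im[y:y+50,x:x+50],(200,200),interpolation=2)
m=np.hstack([rect("top",a,.004,-.042,.056,52,2.9),rect("side",b,.004,-.042,.056,52,2.9)])
v=np.zeros((520,m.shape[1],3),np.uint8); v[:m.shape[0]]=m; v[310:510,:200]=f(a,318,130); v[310:510,220:420]=f(b,344,180)
cv2.imwrite(f"pics/m{k}.png",v)
E
python3 meter.py 6
```

```text
t 15.5 tcp [ 0.532  -0.1088  0.1095] jawyaw -1.778 zax [-1.e-03  1.e-04 -1.e+00] F [-2.04  0.42  0.68] M [0.012 0.529 0.024] w 13.7 q [-0.35  0.67  0.69  2.15 -0.78  0.59 -0.87]
```

View pics/m6.png

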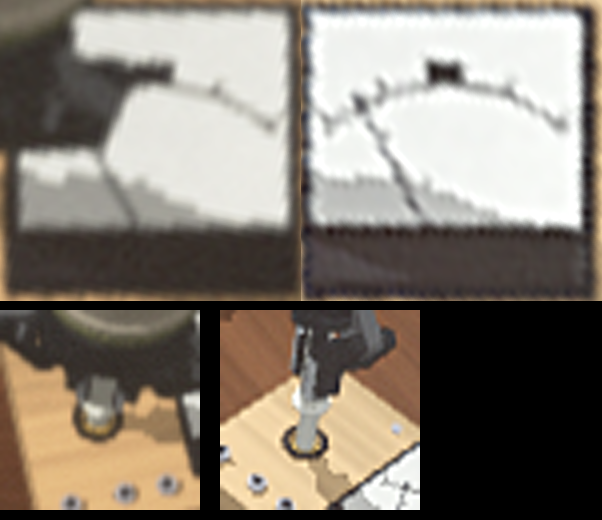

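>>> apply_moves --moves "-0.0005 0 0 0 0 0;-0.0004 0 0 0 0 3;0 0 0 0 0 3;0 0 0 0 0 3;0 0 0 0 0 3;0 0 0 0 0 3;0 0 0 0 0 3;0 0 0 0 0 3;0 0 0 0 0 3;0 0 0 0 0 0"

```text
time_s: 16.6
tcp_pos: [0.5319, -0.1087, 0.1097]
tool_rot: [0.952, -0.308, 0.0, -0.0]
contact_force: [0.3, 1.0, -0.8]
width: 0.159
```

```bash
python3 meter.py 7
```

```text
t 16.6 tcp [ 0.5319 -0.1087  0.1097] jawyaw -2.1961 zax [ 2.e-04 -0.e+00 -1.e+00] F [ 0.29  1.02 -0.78] M [0.259 0.111 0.029] w 13.6 q [-0.42  0.71  0.81  2.15 -0.88  0.65 -1.18]
```

View pics/m7.png

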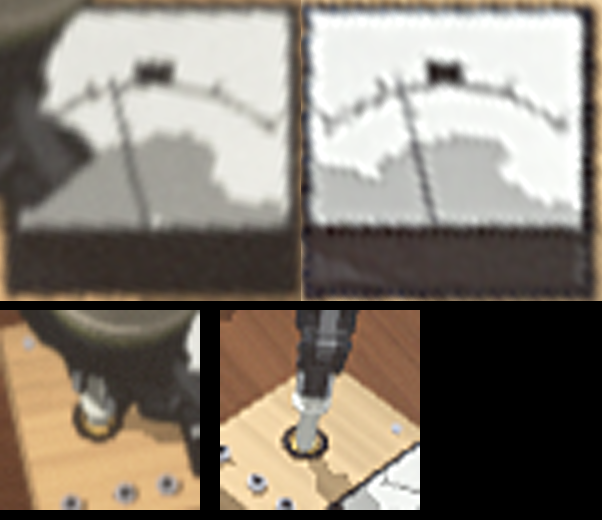

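>>> apply_moves --moves "0 0 0 0 0 3;0 0 0 0 0 3;0 0 0 0 0 3;0 0 0 0 0 3;0 0 0 0 0 3;0 0 0 0 0 3;0 0 0 0 0 3;0 0 0 0 0 0"

```text
time_s: 17.5
tcp_pos: [0.5319, -0.1086, 0.1097]
tool_rot: [0.88, -0.476, 0.0, -0.0]
contact_force: [0.7, 1.7, -0.4]
width: 0.161
```

```bash
python3 meter.py 8
```

```text
t 17.5 tcp [ 0.5319 -0.1086  0.1097] jawyaw -2.5619 zax [ 3.e-04  2.e-04 -1.e+00] F [ 0.73  1.68 -0.44] M [ 0.506 -0.022 -0.016] w 13.7 q [-0.46  0.75  0.9   2.16 -0.95  0.71 -1.46]
```

View pics/m8.png

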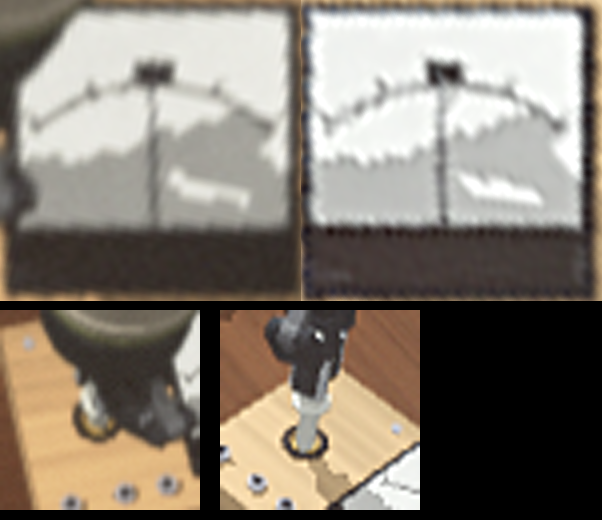

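>>> apply_moves --moves "0 0 0 0 0 -2;0 0 0 0 0 -2;0 0 0 0 0 0;0 0 -0.002 0 0 0;0 0 -0.003 0 0 0;0 0 -0.005 0 0 0;0 0 -0.01 0 0 0;0 0 -0.02 0 0 0;0 0 -0.03 0 0 0;0 0 -0.04 0 0 0;0 0 0 0 0 0"

```text
time_s: 18.7
tcp_pos: [0.5333, -0.1103, 0.2243]
tool_rot: [0.895, -0.445, 0.003, -0.001]
contact_force: [-0.4, -1.0, -0.6]
width: 0.157
```

```bash
python3 meter.py 9
python3 - <<'E'
from h import *
b=cv2.imread("pics/side9.png")[90:240,300:440]
cv2.imwrite("pics/v9.png",cv2.resize(b,None,fx=4,fy=4,interpolation=2))
o=sensors.get_obs()["tcp_pos"]; print((proj("side",[o-[0,0,.0629],o-[0,0,.016]])-[300,90])*4)
delta([.5918,.2430,.22],.27)
# hole centre from pic 2/3 top
print(onz("top",[[193.1,128.6]],.062))
E
```

```text
t 18.7 tcp [ 0.5333 -0.1103  0.2243] jawyaw -2.4938 zax [ 0.0062 -0.0014 -1.    ] F [-0.38 -1.05 -0.57] M [0.018 0.023 0.01 ] w 13.4 q [-0.59  0.61  1.09  2.06 -0.72  0.9  -1.59]
[[276.49581132 376.08187114]
 [286.0527001  316.57066384]]
t 18.8 tcp [ 0.532  -0.1087  0.2208] jawyaw -2.4925 zax [ 2.1e-03  2.0e-04 -1.0e+00] F [-0.56 -0.66 -1.25] M [0.045 0.075 0.041] w 13.6 q [-0.59  0.62  1.09  2.07 -0.72  0.89 -1.59]
tool shift [-0.244  -0.2602  0.001 ]
turn z deg -158.28
tilt fix deg [-0.1  -0.06  0.  ]
[[0.5918656  0.24283801 0.062     ]]
```

View pics/m9.png

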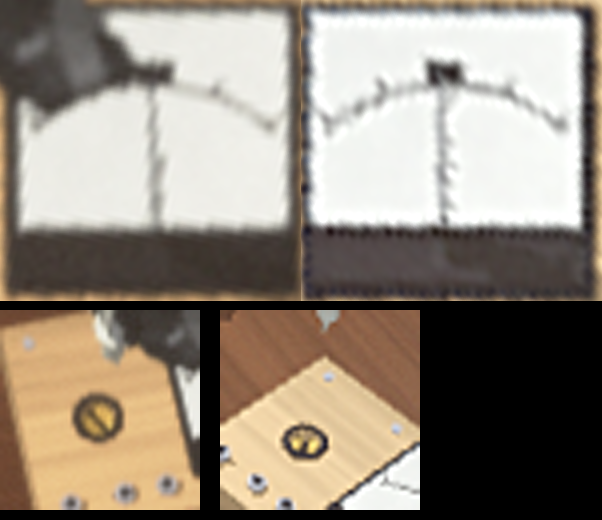

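View pics/v9.png

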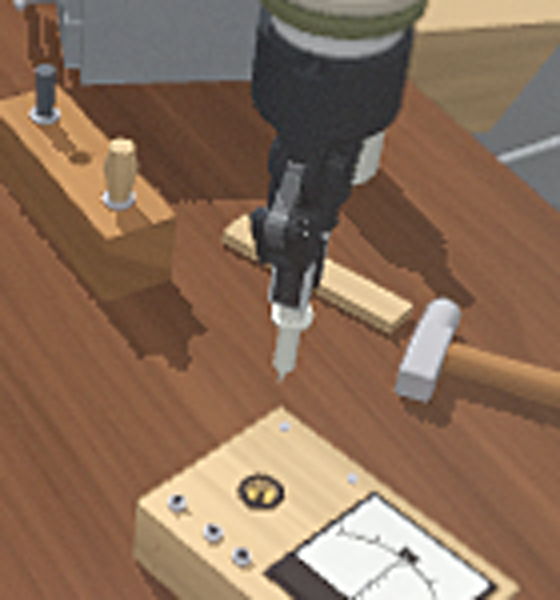

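>>> apply_moves --moves "0 0 0 0 0 -7.9;0 0 0 0 0 -7.9;0 0 0 0 0 -7.9;0 0 0 0 0 -7.9;0 0 0 0 0 -7.9;0 0 0 0 0 -7.9;0 0 0 0 0 -7.9;0 0 0 0 0 -7.9;0 0 0 0 0 -7.9;0 0 0 0 0 -7.9;0 0 0 0 0 -7.9;0 0 0 0 0 -7.9;0 0 0 0 0 -7.9;0 0 0 0 0 -7.9;0 0 0 0 0 -7.9;0 0 0 0 0 -7.9;0 0 0 0 0 -7.9;0 0 0 0 0 -7.9;0 0 0 0 0 -7.9;0 0 0 0 0 -7.9"

```text
time_s: 20.8
tcp_pos: [0.5309, -0.1087, 0.2188]
tool_rot: [0.605, 0.796, -0.0, -0.001]
contact_force: [0.2, 0.2, -0.2]
width: 0.16
```

```bash
python3 -c "
from h import *
delta([.5919,.2431,.22],.2717)"
```

```text
t 20.8 tcp [ 0.5309 -0.1087  0.2188] jawyaw 0.2702 zax [-1.9e-03  4.0e-04 -1.0e+00] F [ 0.15  0.16 -0.16] M [-0.009  0.003 -0.006] w 13.7 q [-0.09  0.41  0.26  2.04 -0.15  0.71  0.53]
tool shift [ 0.3227  0.1527 -0.0012]
turn z deg -0.09
tilt fix deg [-0.1  -0.05  0.  ]
```

>>> apply_moves --moves "0.0323 0.0153 -0.0001 0 0 0;0.0323 0.0153 -0.0001 0 0 0;0.0323 0.0153 -0.0001 0 0 0;0.0323 0.0153 -0.0001 0 0 0;0.0323 0.0153 -0.0001 0 0 0;0.0323 0.0153 -0.0001 0 0 0;0.0323 0.0153 -0.0001 0 0 0;0.0323 0.0153 -0.0001 0 0 0;0.0323 0.0153 -0.0001 0 0 0;0.0323 0.0153 -0.0001 0 0 0;0 0 0 0 0 0;0 0 0 0 0 0;0 0 0 0 0 0"

```text
time_s: 22.1
tcp_pos: [0.5944, 0.2415, 0.22]
tool_rot: [0.608, 0.794, -0.001, -0.0]
contact_force: [0.5, -0.6, -0.0]
width: 0.154
```

Run:
```python
from h import *
delta([.5919,.2431,.22],.2717)
for n in("top","side"): cv2.imwrite(f"pics/{n}10.png",eyes.grab_frame(n))
a=cv2.imread("pics/top10.png")[80:160,130:250];b=cv2.imread("pics/side10.png")[20:160,250:390]
a=cv2.resize(a,(390,260),interpolation=2);b=cv2.resize(b,(400,400),interpolation=2)
c=np.zeros((400,790,3),np.uint8);c[:260,:390]=a;c[:,390:]=b;cv2.imwrite("pics/v10.png",c)
```

```text
t 22.1 tcp [0.5944 0.2415 0.22  ] jawyaw 0.2633 zax [-0.0013 -0.0013 -1.    ] F [ 0.51 -0.6  -0.01] M [-0.032 -0.021 -0.007] w 13.2 q [-0.64  0.52  0.25  1.82 -0.17  0.82 -0.05]
tool shift [ 0.0022 -0.002   0.    ]
turn z deg -0.48
tilt fix deg [-0.09  0.05  0.  ]
```

View pics/v10.png

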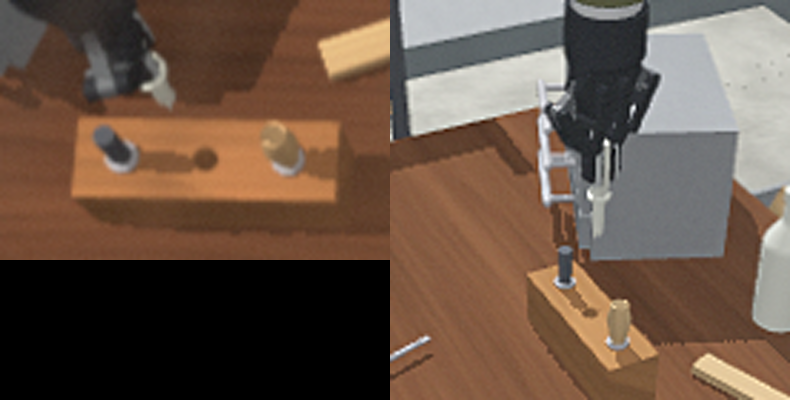

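>>> apply_moves --moves "0 0 0 0 0 0;0 0 0 0 0 0"

```text
time_s: 22.4
tcp_pos: [0.5949, 0.2422, 0.2209]
tool_rot: [0.608, 0.794, 0.0, 0.0]
contact_force: [0.3, -0.5, -0.6]
width: 0.161
```

```bash
python3 -c "
from h import *
delta([.5919,.2431,.079],.2717)"
```

```text
t 22.4 tcp [0.5949 0.2422 0.2209] jawyaw 0.2635 zax [ 2.e-04  0.e+00 -1.e+00] F [ 0.33 -0.52 -0.6 ] M [-0.027 -0.007  0.014] w 13.8 q [-0.64  0.52  0.25  1.82 -0.17  0.82 -0.05]
tool shift [ 0.0017 -0.0027  0.1419]
turn z deg -0.47
tilt fix deg [ 0.01 -0.    0.  ]
```

>>> apply_moves --moves "0.0017 -0.0027 0 0 0 -0.5;0 0 0.02 0 0 0;0 0 0.02 0 0 0;0 0 0.02 0 0 0;0 0 0.02 0 0 0;0 0 0.006 0 0 0;0 0 0 0 0 0;0 0 0 0 0 0"

```text
time_s: 23.2
tcp_pos: [0.5922, 0.244, 0.1355]
tool_rot: [0.604, 0.797, 0.0, 0.0]
contact_force: [-0.1, 0.3, -0.7]
width: 0.158
```

Run:
```python
from h import *
delta([.5919,.2431,.0805],.2717)
for n in("top","side"): cv2.imwrite(f"pics/{n}11.png",eyes.grab_frame(n))
a=cv2.imread("pics/top11.png")[80:160,130:250];b=cv2.imread("pics/side11.png")[60:160,270:370]
a=cv2.resize(a,(390,260),interpolation=2);b=cv2.resize(b,(400,400),interpolation=2)
c=np.zeros((400,790,3),np.uint8);c[:260,:390]=a;c[:,390:]=b;cv2.imwrite("pics/v11.png",c)
```

```text
t 23.2 tcp [0.5922 0.244  0.1355] jawyaw 0.2733 zax [ 9.e-04  3.e-04 -1.e+00] F [-0.08  0.27 -0.7 ] M [-0.    -0.02   0.042] w 13.5 q [-0.62  0.62  0.21  1.89 -0.2   0.65 -0.01]
tool shift [-0.0008 -0.0006  0.055 ]
turn z deg 0.09
tilt fix deg [ 0.05 -0.01  0.  ]
```

View pics/v11.png

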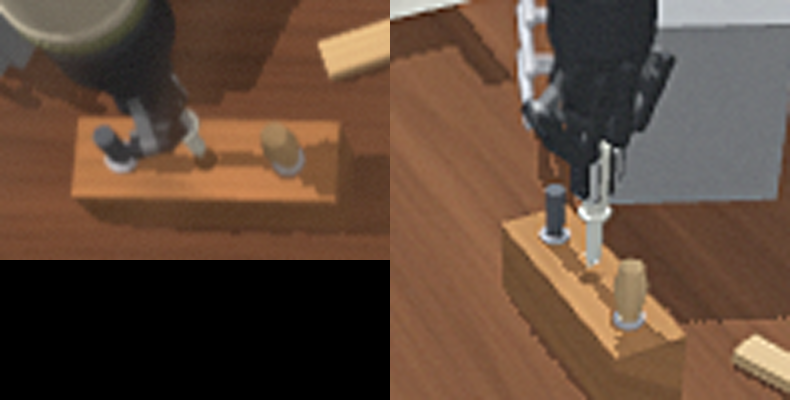

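The blade is just over the empty middle hole: tip at (594,262) in the crop, hole at (592,275). I'm lowering it.

>>> apply_moves --moves "-0.0008 -0.0006 0.005 0 0 0;0 0 0.007 0 0 0;0 0 0.01 0 0 0;0 0 0.01 0 0 0;0 0 0.01 0 0 0;0 0 0.006 0 0 0;0 0 0.003 0 0 0;0 0 0.002 0 0 0;0 0 0 0 0 0;0 0 0 0 0 0"

```text
time_s: 24.3
tcp_pos: [0.5916, 0.243, 0.082]
tool_rot: [0.604, 0.797, 0.0, 0.0]
contact_force: [-0.5, -0.3, -0.4]
width: 0.158
```

```bash
python3 -c "
from h import *
delta([.5919,.2431,.0799],.2717)"
```

```text
t 24.3 tcp [0.5916 0.243  0.082 ] jawyaw 0.2733 zax [ 5.e-04  2.e-04 -1.e+00] F [-0.49 -0.32 -0.43] M [-0.018 -0.017  0.056] w 13.5 q [-0.6   0.69  0.18  1.92 -0.22  0.55  0.01]
tool shift [0.     0.0003 0.0021]
turn z deg 0.09
tilt fix deg [ 0.03 -0.    0.  ]
```

>>> apply_moves --moves "0 0 0.001 0 0 0;0 0 0.0008 0 0 0;0 0 0 0 0 0"

```text
time_s: 24.6
tcp_pos: [0.5915, 0.243, 0.08]
tool_rot: [0.604, 0.797, 0.0, 0.0]
contact_force: [-0.7, 0.2, -0.4]
width: 0.159
```

>>> apply_moves --moves "0 0 0 0 0 0;0 0 0 0 0 0;0 0 0 0 0 0;0 0 0 0 0 0;0 0 0 0 0 0" --claw 0.04

```text
time_s: 25.1
tcp_pos: [0.5915, 0.2429, 0.0799]
tool_rot: [0.604, 0.797, 0.0, 0.0]
contact_force: [-1.4, 0.2, 0.2]
width: 0.475
```

>>> apply_moves --moves "0 0 -0.01 0 0 0;0 0 -0.02 0 0 0;0 0 -0.03 0 0 0;0 0 -0.03 0 0 0;0 0 -0.03 0 0 0;0 0 -0.03 0 0 0;0 0 0 0 0 0;0 0 0 0 0 0;0 0 0 0 0 0"

```text
time_s: 26.0
tcp_pos: [0.5908, 0.2428, 0.2294]
tool_rot: [0.604, 0.797, -0.0, -0.0]
contact_force: [-0.1, -0.1, -0.1]
width: 0.468
```

Run:
```python
from need import *
st()
for n in("top","side"): cv2.imwrite(f"pics/{n}12.png",eyes.grab_frame(n))
A=cv2.imread("pics/top12.png");B=cv2.imread("pics/side12.png")
a=cv2.resize(A[80:160,130:250],(390,260),interpolation=2);b=cv2.resize(B[60:160,270:370],(400,400),interpolation=2)
c=np.zeros((400,790,3),np.uint8);c[:260,:390]=a;c[:,390:]=b
m=rect("top",A,.004,-.042,.056,52,1.3);c[262:262+m.shape[0],:m.shape[1]]=m
m=rect("side",B,.004,-.042,.056,52,1.3);c[262:262+m.shape[0],150:150+m.shape[1]]=m
cv2.imwrite("pics/v12.png",c)
```

```text
t 26.0 tcp [0.5908 0.2428 0.2294] jawyaw 0.2734 zax [-1.e-03 -3.e-04 -1.e+00] F [-0.12 -0.14 -0.11] M [-0.028 -0.034 -0.028] w 39.9 q [-0.65  0.51  0.25  1.82 -0.16  0.84 -0.04]
```

View pics/v12.png

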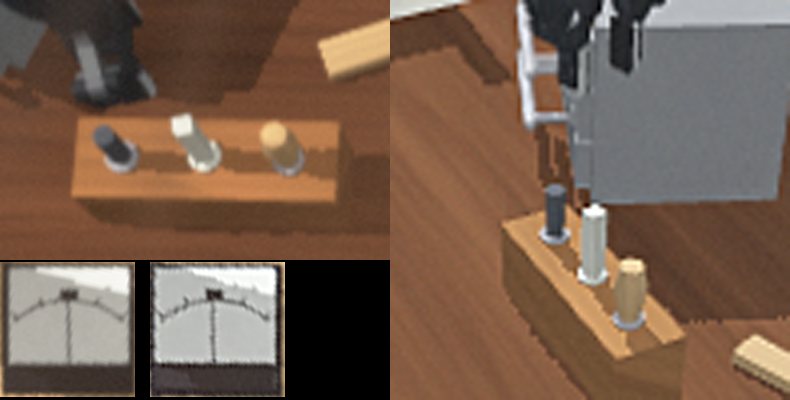

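View pics/top12.png

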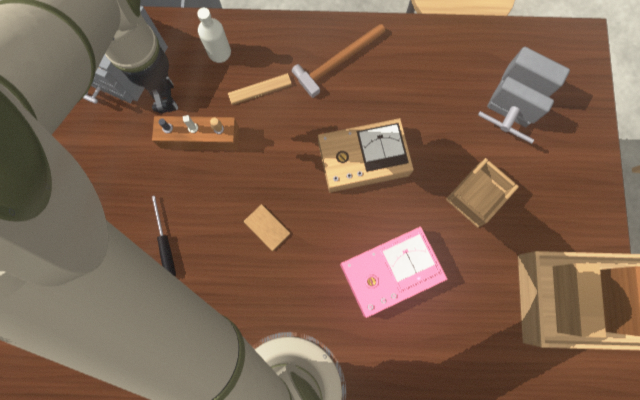

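The tool stands in the middle hole with its flange on the rack, at the same pixels as at the start. The needle is at mid-scale in both views, and everything else is unmoved.

```bash
python3 -c "
from cell import order
print(order.finish_job())"
```

```text
the job is handed in; nothing more can be done
None
```

The job is done and handed in at about 26 s of the 64 s allowed. I turned the trimmer screw clockwise until the needle rested mid-scale, then put the tool back in the middle hole of the rack.

- **Finding the slot:** my first press missed. The trimmer position worked out from the cameras was about 2 mm too far ahead in x, so the blade landed on top of the screw. The wrist sensor read about 5.4 N there, pressing the spring to about the end of its travel. I eased off and slid the blade lightly sideways until it dropped in.
- **Turning:** side force at the wrist was about 2 N where I read it. The needle went from about -0.53 rad to about 0 (±0.03) in both cameras, and stayed there after I lifted the tool out.
- **Last checks:** both cameras show the tool upright with its flange on the rack, at the same pixels as at the start. The awl, punch, tester and other things look unmoved, and the gripper is open and clear about 150 mm above.

None of the final checks failed or disagreed.

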